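# Check the rice-cake press with the thickness gauge and hold the plate down on it

## Task

Slide the broad-bladed gauge flat into the slot under the raised plate of the bench press until its crosspiece meets the front ends of the guide rails, and let go of it. Then push the palm knob down with the gripper until the plate sits on the blade and the knob is sunk about half-way towards its collar (the groove on its stem level with the collar's top), and finish while still holding it there. Leave everything else on the table where it is.

Things in the scene. Friction and masses are not known exactly. Their poses are not given: they have to be found in the camera images.
- press: Bench press, fixed. White base plate 12 mm thick (top = the bed), x -145 to +65, y -65 to +65 mm; origin on the table under the palm knob; the gauge goes in along +x. Two guide rails 6 mm high, x -45 to +35 mm, leave a slot 34 mm wide along y = 0. Two columns at x 0, y +-48 mm, 65 mm tall. A sprung steel plate (60 in x, 118 in y, 14 thick) hangs over the slot, 22 mm above the bed when up
- press_mouth (a point): middle of the slot at the front ends of the guide rails, on the bed: 45 mm in front of the press origin and 12 mm above the table; axes as the press
- plate (a joint): how far the plate has been pushed down, m: 0 up (light springs keep it up), 0.014 when it rests on the broad gauge's 8 mm blade, stop at 0.0155. About 1 N starts it, 2.4 N brings it to the blade
- knob (a joint): how far the palm knob is sunk towards the plate's collar on its own stiffer spring, m: 0 out, 0.006 half-way, 0.012 bottomed; 1.6 N per mm after a small preload. About 1 mm once the plate reaches the blade; half-way is about 10 N of push on the knob
- knob_top (a point): centre of the flat top of the black palm knob (44 mm across, 16 thick), 88 mm above the table with all up; it goes down with plate and knob together (plate on the blade and knob half-way: 20 mm lower). 12 mm of steel stem show between knob and collar when out, with a black groove round the stem's middle
- gauge: the broad gauge, loose, flat on the table, 140 to 280 g. White handle 64 mm long (x), 22 wide (y), 30 high; origin on the underside, middle of the handle. x points from handle to blade. Steel crosspiece x 32 to 42 mm, 56 wide, 12 high; steel blade x 42 to 102 mm, 28 wide, 8 thick. All share one flat underside
- gauge_shoulder (a point): middle of the crosspiece's blade-side face, on the underside, 42 mm ahead of the handle's middle; axes as the gauge. Meets press_mouth when the blade is fully home
- slim_gauge: the other gauge, left alone: same white handle, but its steel blade is only 12 mm wide and its crosspiece 32 mm; otherwise the same sizes and origin as the broad gauge
- dish: small round steel dish, 70 mm across, 30 mm high; origin under its centre; leave alone
- scraper: flat spatula lying on the table; origin under its middle; leave alone
- bottle: white plastic bottle, 60 mm across, 150 mm tall; origin under its centre; leave alone
- tub: clear jar with a white cap, 70 mm across, 70 mm tall; origin under its centre; leave alone
- weight: steel cylinder, 44 mm across, 35 mm tall; origin under its centre; leave alone
Not all that is in view belongs to the job. Leave any blue look-alike of the press alone. Leave any green look-alike of the gauge alone.

How it is judged:
On the way:
1. the broad gauge lies fully home in the slot, let go, with the plate still up (x of gauge_shoulder in the frame of press_mouth between -0.005 and 0.005 m and y of gauge_shoulder in the frame of press_mouth between -0.006 and 0.006 m and z of gauge_shoulder in the frame of press_mouth between -0.003 and 0.004 m and angle between the x axis of gauge and the x axis of press, either way round below 0.12 rad and angle between gauge's own z axis and vertical below 0.08 rad and contact force between each of the arm, the fingers and gauge below 0.1 N and value of joint plate below 0.004 m), for 0.3 s.
At the end, for the whole second after the job is handed in: The broad gauge lies flat in the slot, crosspiece within 5 mm of the rail ends and within about 7 degrees of straight, not touched by the robot; the plate rests on the blade (plate 12.5 to 15.1 mm down) and the gripper holds the knob 3.5 to 8.5 mm sunk of its 12 mm (x of gauge_shoulder in the frame of press_mouth between -0.005 and 0.005 m and y of gauge_shoulder in the frame of press_mouth between -0.006 and 0.006 m and z of gauge_shoulder in the frame of press_mouth between -0.003 and 0.004 m and angle between the x axis of gauge and the x axis of press, either way round below 0.12 rad and angle between gauge's own z axis and vertical below 0.08 rad and contact force between each of the arm, the fingers and gauge below 0.1 N and value of joint knob between 0.0035 and 0.0085 m and value of joint plate between 0.0125 and 0.0151 m and contact force between any of the fingers, the arm and press above 3 N and contact force between gauge and press above 4 N and linear speed of gauge below 0.02 m/s); the arm keeps its last pose, push and grip.
It fails at once if another thing on the table was disturbed (moved more than 30 mm) (distance of any of slim_gauge, dish, scraper, bottle, tub, weight from where it was at the start of the episode above 0.03 m).
It also fails if it takes over 53 s, if anything falls off the work surface, if the arm or the gripper's body presses on something with over 40 N, if the wrist force passes 120 N, or if a joint passes its speed limit or range.

## Robot

A 7-joint arm with a two-finger parallel gripper is mounted at the origin on the work surface. World frame = base frame: x ahead of the robot, y to its left, z up, the work surface at z = 0. Lengths are in m, angles in rad, forces in N, time in s.
With the tool pointing down it reaches from about 0.4 to 0.75 m from the base axis. Payload 19.5 kg.
Tool frame: the origin (TCP) lies at the very end of the fingers, on their centre line; the grasp point (between the pads) lies 19 mm behind it; x points along the fingers, y is the direction in which the jaws open and shut, and the axes are right-handed (so a half turn about x gives the same grasp; the last joint's range is limited). The gripper opens to 85 mm and grips with 20 to 120 N. Pads are 22 mm wide; open, the fingers measure 114 mm over their backs; the gripper's body (76 mm by 85 mm) begins 54 mm behind the grasp point. The pads swing forward as they close: fully open they stand 13 mm farther back than shut.
Start: joints at [1.182, 0.707, -0.028, 1.485, 0.022, 0.951, -0.075], TCP at [0.195, -0.541, 0.231] pointing down, gripper open.
Joint ranges: [-2.71, 2.71], [-0.32, 2.16], [-1.57, 1.52], [0, 2.45], [-1.46, 4.6], [0, 2.02], [-2.83, 2.83]. Speed limits (rad/s): [1.89, 1.89, 2.57, 2.57, 3.01, 3.01, 3.01].

## Interface

Orientations are given as a rotation vector (axis times angle).
In Python, from rig import * gives the robot as it stands.
- The arm moves only by the shell command python3 -m pendant 'ROWS' [FORCE]. ROWS is JSON, a list of rows, each a list of 7 numbers: the shift along the world's x, y, z in cm, then the turn, a rotation vector about the world's x, y, z in rad, then the opening, from 0 (shut) to 1 (fully open). In form: [[tx, ty, tz, ax, ay, az, grip], ...]. A call has 1 to 5 rows; each row is the pose to reach, as a shift and turn from the pose measured when the call began; what a row does not reach only later rows make up. A row lasts 1/12 s, in which the tool goes at most 41.7 mm and 7.16 degrees, less where a joint would pass 70% of its speed; a pose out of reach is approached as far as the arm can. A call with a gripper value outside its range is refused whole. The fingers move at their own pace and stop on an object; FORCE is the grip in N (left out, the last holds). Time passes only in rows, so rows that repeat a pose let the fingers close. It gives the time, the measured TCP pose, the force and the opening at its end, in the units of the state.
- get_obs(): the state, without advancing time (a new reading comes with each control period).
- capture(name): name is "scene" or "side" or "wrist"; returns (picture, depth): 384x512x3 uint8, red, green, blue; 384x512 float32, m along the optical axis (not along the pixel's ray), 0 where there is no reading.
- get_calibration(name): a dict with "intrinsics" (3x3 intrinsics, pixels), "k1" (the pictures are not rectified: a ray, as slopes to the right and down, at radius r is drawn at 1 + k1 r^2 times it, then the intrinsics apply), "R" (3x3) and "t" (3): a world point X has camera coordinates R X + t. Camera axes: x right, y down, z forward; pixel columns grow to the right and rows downward; lengths in m; the calibration is good to about 2 mm. A picture is of the moment at which its call begins: read the wrist's pose just before it. get_calibration takes no time and is no camera call; for the wrist camera it gives the pose at the moment of the call.
- sign_off(): hands the job in, once; it reports no verdict.
Trained networks look in the newest picture that a camera, given by its name, has taken for a name from the list of things; names that differ only in an ending like _2 or _b are one class to them, and where a whole thing is asked for, a point or a joint stands for the part that bears it (a point fixed in the world has none). Each returns a list of dicts, best first, with "p" (0 to 1); they miss things now and then, are a little off and sometimes report something else, mostly with a low value. They report only what shows in the picture. A call takes as long as a camera call. They do not tell look-alikes from the thing itself.
- recognise(target, camera): "box" ([centre column, centre row, width, height] in pixels, round what is visible of it).
- regions_of(target, camera): "mask" (384x512 bool, what is visible of it) and "box" ([centre column, centre row, width, height] in pixels, round what is visible of it).
The state is a dict: "time_s": time; "joint_positions": joint angles; "qd": joint speeds; "joint_efforts": joint torques, N m; "tcp_pos": TCP position; "ee_rot": TCP orientation; "force": force on the tool from outside, world axes, zero at the start; "ft_torque": the same for the moment, N m; "opening": opening from 0.0 (shut) to 1.0 (fully open).
Only numpy, scipy, OpenCV 4.12 (cv2) and the standard library are available. Lean on these libraries where they do the work, as an engineer would, in place of code of your own. Each camera call takes 0.05 s, during which the arm holds its last target.

## Working session

There is one attempt and no reset: what is moved stays moved. The work goes in short steps, Python scripts to look and compute and a shell command to move; the robot and the scene stay as the last step left them, time stands still between calls to the robot, and variables do not carry over. Pictures are saved under pics/ and viewed, and the job is handed in when it is done.

```bash
ls; mkdir -p pics
python3 - <<'E'
from rig import *
import cv2
o=get_obs();print(o['time_s'],o['tcp_pos'],o['ee_rot'],o['opening'])
for n in ['scene','side','wrist']:
    p,d=capture(n);cv2.imwrite(f'pics/{n}0.png',p[:,:,::-1])
    c=get_calibration(n);print(n,c)
E
```

```text
pics
0.0 [ 0.19534691 -0.54053611  0.23084571] [ 2.03314893  0.35718471 -2.0336054 ] 1.0015116470180778
scene {'intrinsics': array([[363.00074429,   0.        , 256.23951605],
       [  0.        , 363.00074429, 190.93210362],
       [  0.        ,   0.        ,   1.        ]]), 'k1': 0.02343391373909242, 'R': array([[-0.10479777,  0.99441546, -0.0124626 ],
       [ 0.72796028,  0.06816703, -0.68222217],
       [-0.67756274, -0.08056763, -0.73103871]]), 't': array([ 0.02553435, -0.32684509,  1.50466715])}
side {'intrinsics': array([[377.72695922,   0.        , 256.53011948],
       [  0.        , 377.72695922, 193.08655012],
       [  0.        ,   0.        ,   1.        ]]), 'k1': -0.09119610894426801, 'R': array([[ 0.94189867, -0.33586627,  0.00455538],
       [-0.23767531, -0.6759939 , -0.69752612],
       [ 0.2373549 ,  0.65591622, -0.71654488]]), 't': array([-0.51533671,  0.22303586,  0.94293688])}
wrist {'intrinsics': array([[330.41081982,   0.        , 255.3559649 ],
       [  0.        , 330.41081982, 191.97186342],
       [  0.        ,   0.        ,   1.        ]]), 'k1': -0.07780616230542012, 'R': array([[ 3.40485531e-01, -9.40249652e-01, -4.41693212e-04],
       [-8.94132418e-01, -3.23930688e-01,  3.09186235e-01],
       [-2.90855328e-01, -1.04878507e-01, -9.51001407e-01]]), 't': array([-0.57476312, -0.04122254,  0.37894819])}
```

View pics/scene0.png

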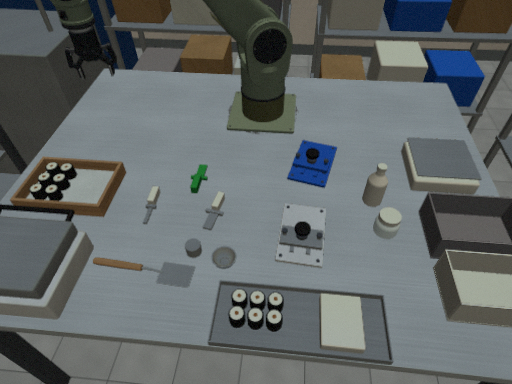

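View pics/side0.png

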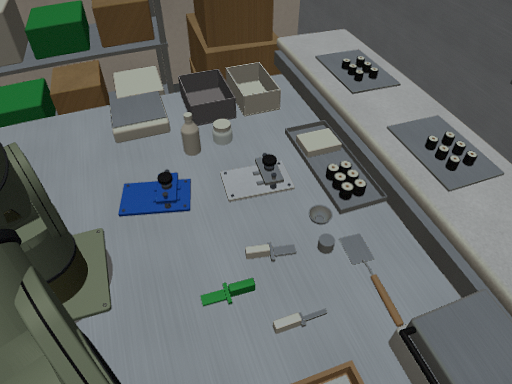

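View pics/wrist0.png

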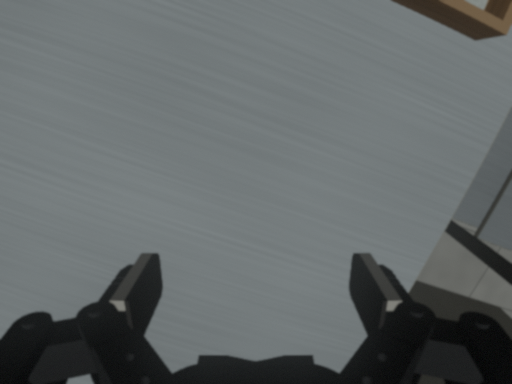

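```bash
cat > h.py <<'E'
from rig import *
import numpy as np, cv2
def K(c): return c['intrinsics'],np.array([c['k1'],0,0,0,0.])
def rays(c,uv):
    k,d=K(c); n=cv2.undistortPoints(np.array(uv,float).reshape(-1,1,2),k,d).reshape(-1,2)
    return np.c_[n,np.ones(len(n))]
def pts(c,uv,z):  # depth
    X=rays(c,uv)*np.asarray(z).reshape(-1,1); return (X-c['t'])@c['R']
def onz(c,uv,h):
    r=rays(c,uv)@c['R']; o=-c['R'].T@c['t']; s=(h-o[2])/r[:,2]; return o+r*s[:,None]
def proj(c,X):
    k,d=K(c); return cv2.projectPoints(np.atleast_2d(X).astype(float),cv2.Rodrigues(c['R'])[0],c['t'],k,d)[0].reshape(-1,2)
def maskpts(c,m,d):
    v,u=np.nonzero(m&(d>0)); return pts(c,np.c_[u,v],d[v,u]),np.c_[u,v]
def crop(p,x0,y0,x1,y1,s,fn): cv2.imwrite(fn,cv2.resize(np.ascontiguousarray(p[y0:y1,x0:x1,::-1]),None,fx=s,fy=s,interpolation=cv2.INTER_CUBIC))
E
python3 - <<'E'
from h import *
for n in ['scene','side']:
    p,d=capture(n);c=get_calibration(n)
    np.savez(f'{n}.npz',p=p,d=d)
    for t in ['press','gauge','slim_gauge','knob_top']:
        for r in regions_of(t,n)[:4]:
            X,uv=maskpts(c,r['mask'],d)
            print(n,t,round(r['p'],2),np.round(r['box']),len(uv),np.round(np.median(X,0),3),np.round(np.percentile(X,[2,98],axis=0),3).tolist())
    if n=='scene': crop(p,130,140,340,280,3.8,'pics/scene_c.png')
    else: crop(p,190,140,350,340,3,'pics/side_c.png')
E
```

```text
scene press 0.71 [302. 237.  52.  64.] 2667 [0.658 0.171 0.014] [[0.51, 0.109, 0.006], [0.716, 0.236, 0.09]]
scene press 0.58 [313. 164.  45.  47.] 1588 [0.347 0.202 0.015] [[0.198, 0.134, 0.004], [0.404, 0.278, 0.09]]
scene gauge 0.68 [213. 211.  24.  41.] 364 [ 0.557 -0.099  0.012] [[0.494, -0.123, 0.001], [0.618, -0.08, 0.033]]
scene gauge 0.62 [200. 176.  14.  31.] 329 [ 0.415 -0.176  0.011] [[0.338, -0.206, -0.001], [0.477, -0.155, 0.033]]
scene slim_gauge 0.64 [151. 205.  17.  43.] 291 [ 0.543 -0.299  0.016] [[0.484, -0.312, 0.001], [0.615, -0.289, 0.034]]
scene knob_top 0.71 [224. 256.  25.  22.] 453 [ 0.719 -0.04   0.017] [[0.694, -0.068, 0.003], [0.76, -0.008, 0.033]]
scene knob_top 0.54 [302. 231.  16.  15.] 187 [0.654 0.169 0.089] [[0.632, 0.15, 0.079], [0.67, 0.188, 0.092]]
side press 0.71 [257. 177.  77.  45.] 2252 [0.611 0.154 0.011] [[0.504, 0.103, -0.0], [0.707, 0.236, 0.087]]
side press 0.62 [154. 191.  76.  46.] 2340 [0.3   0.184 0.012] [[0.192, 0.127, 0.005], [0.393, 0.273, 0.087]]
side gauge 0.8 [229. 292.  59.  26.] 719 [ 0.408 -0.185  0.011] [[0.345, -0.203, 0.002], [0.47, -0.159, 0.032]]
side gauge 0.67 [272. 254.  52.  16.] 527 [ 0.543 -0.102  0.013] [[0.486, -0.122, 0.005], [0.611, -0.083, 0.032]]
side knob_top 0.71 [164. 179.  11.  17.] 145 [0.333 0.186 0.086] [[0.314, 0.173, 0.073], [0.35, 0.21, 0.09]]
side knob_top 0.47 [270. 163.  15.  11.] 139 [0.644 0.16  0.085] [[0.626, 0.147, 0.072], [0.664, 0.185, 0.089]]
side knob_top 0.4 [224. 132.  17.  24.] 442 [0.561 0.394 0.049] [[0.533, 0.381, 0.006], [0.593, 0.439, 0.072]]
```

View pics/scene_c.png

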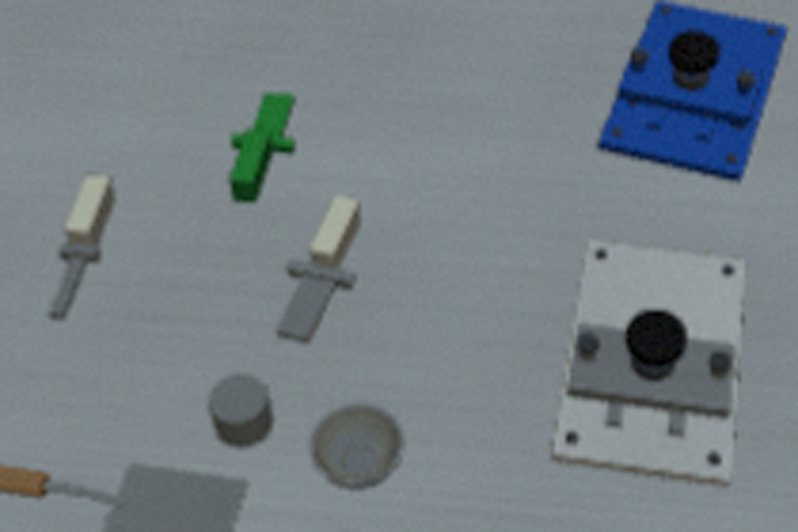

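View pics/side_c.png

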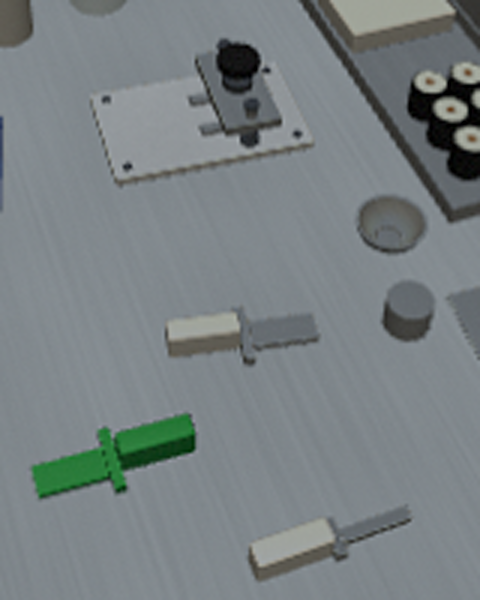

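Run:
```python
from h import *
from scipy.spatial.transform import Rotation as Ro
for n in ['scene','side']:
    f=np.load(n+'.npz');p,d=f['p'],f['d'];c=get_calibration(n)
    # handle top: white pixels; depth z 0.024-0.036 
    box=(190,185,245,235) if n=='scene' else (235,235,305,272)
    x0,y0,x1,y1=box
    m=np.zeros(d.shape,bool);m[y0:y1,x0:x1]=1
    X,uv=maskpts(c,m,d)
    col=p[uv[:,1],uv[:,0]].astype(int)
    s=(col.min(1)>150)&(X[:,2]>0.015)
    H=X[s]; t=H[H[:,2]>.024]
    print(n,'handle',len(t),t.mean(0).round(4),cv2.minAreaRect((t[:,:2]*1000).astype(np.float32)))
    g=X[(X[:,2]>0.005)]
    w=g[:,:2]-g[:,:2].mean(0);u=np.linalg.svd(w,full_matrices=False)[2][0];print('axis yaw',np.arctan(u[1]/u[0]),'all',g.mean(0))
    x0,y0,x1,y1=(270,195,335,275) if n=='scene' else (210,140,300,205)
    m=np.zeros(d.shape,bool);m[y0:y1,x0:x1]=1
    X,uv=maskpts(c,m,d)
    b=X[(X[:,2]>.007)&(X[:,2]<.03)]
    print('base',cv2.minAreaRect((b[:,:2]*1000).astype(np.float32)))
    k=X[X[:,2]>.082];print('knob',len(k),k.mean(0),(k.min(0)+k.max(0))/2)
o=get_obs();R=Ro.from_rotvec(o['ee_rot']).as_matrix();print(R.round(3))
c=get_calibration('wrist');print('camc in tool',R.T@(-c['R'].T@c['t']-o['tcp_pos']), (c['R']@R).round(3))
```

```text
scene handle 72 [ 0.5193 -0.093   0.0313] ((519.1189575195312, -92.92662811279297), (15.963580131530762, 59.331241607666016), 79.91284942626953)
axis yaw 0.36426087115560085 all [ 0.54423012 -0.1068885   0.01663904]
base ((610.702880859375, 173.17190551757812), (129.9237823486328, 215.30279541015625), 85.90005493164062)
knob 180 [0.65163423 0.16992264 0.08859871] [0.64976748 0.17035716 0.08743983]
side handle 121 [ 0.5146 -0.0949  0.0305] ((515.568115234375, -95.17310333251953), (17.797483444213867, 60.26520919799805), 77.13304138183594)
axis yaw -0.13149921656546987 all [ 0.54411153 -0.10188413  0.01714   ]
base ((653.2910766601562, 239.34918212890625), (295.6196594238281, 289.2138671875), 81.29719543457031)
knob 118 [0.64545135 0.16497614 0.08622179] [0.64580243 0.16646369 0.08578574]
[[-0.    0.34 -0.94]
 [ 0.   -0.94 -0.34]
 [-1.   -0.    0.  ]]
camc in tool [-1.41928753e-01 -4.84141882e-05 -7.83172766e-02] [[-0.     1.    -0.001]
 [-0.309  0.     0.951]
 [ 0.951  0.001  0.309]]
```

```bash
python3 -m pendant '[[2,3,0,0,0,-0.1,1],[4.3,6,0,0,0,-0.2,1],[6.6,9.3,-1,0,0,-0.3,1],[8.9,12.6,-1.5,0,0,-0.4,1],[11.2,15.9,-2,0,0,-0.5,1]]'
python3 -m pendant '[[2.3,3.3,-1,0,0,-0.05,1],[4.6,6.6,-2,0,0,-0.05,1],[6.9,9.9,-3,0,0,-0.05,1],[9.2,13.2,-3,0,0,-0.05,1],[11.5,16.5,-3,0,0,-0.05,1]]'
```

```text
time_s: 1.07
tcp_pos: [0.308, -0.3802, 0.2111]
ee_rot: [-2.139, 0.17, 2.139]
force: [1.8, -1.6, 0.2]
opening: 1.001
time_s: 1.48
tcp_pos: [0.4237, -0.2132, 0.1808]
ee_rot: [-2.111, 0.221, 2.112]
force: [0.7, -0.7, 0.2]
opening: 0.998
```

```bash
python3 -m pendant '[[2.3,3.2,-0.5,0,0,-0.03,1],[4.6,6.4,-1,0,0,-0.05,1],[6.5,9.6,-1,0,0,-0.05,1],[8,12,-1,0,0,-0.05,1],[8,12,-1,0,0,-0.05,1]]'
cat > look.py <<'E'
from h import *
from scipy.spatial.transform import Rotation as Ro
import sys
def look(fn):
    o=get_obs();c=get_calibration('wrist');p,d=capture('wrist')
    cv2.imwrite(f'pics/{fn}.png',p[:,:,::-1]);np.savez(fn+'.npz',p=p,d=d,R=c['R'],t=c['t'],k=c['intrinsics'],k1=c['k1'])
    R=Ro.from_rotvec(o['ee_rot']).as_matrix()
    print(o['time_s'],o['tcp_pos'].round(4),'jaw yaw',np.arctan2(-R[0,1],R[1,1]) , 'yax',R[:,1].round(3),'xax',R[:,0].round(3),o['force'].round(2))
    return p,d,c,o
def load(fn):
    f=np.load(fn+'.npz');return f['p'],f['d'],dict(R=f['R'],t=f['t'],intrinsics=f['k'],k1=float(f['k1']))
if __name__=='__main__': look(sys.argv[1])
E
python3 look.py w1
```

```text
time_s: 1.9
tcp_pos: [0.5062, -0.0874, 0.1703]
ee_rot: [-2.087, 0.261, 2.086]
force: [0.8, 1.6, -1.3]
opening: 1.002
1.9 [ 0.5062 -0.0874  0.1703] jaw yaw 2.8899374083069995 yax [-0.249 -0.968 -0.003] xax [ 0.001  0.002 -1.   ] [ 0.8   1.56 -1.29]
```

View pics/w1.png

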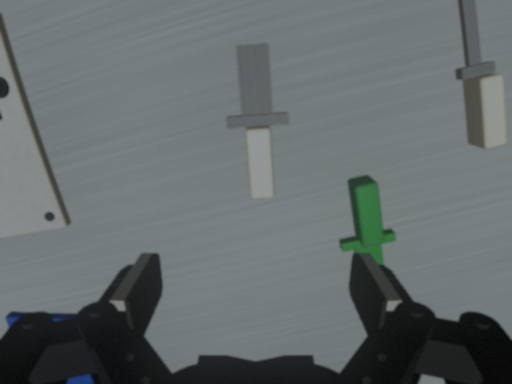

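```bash
cat > fit.py <<'E'
from look import *
from scipy.optimize import least_squares
def boxc(x0,x1,y0,y1,z0,z1): return np.array([[x,y,z] for x in(x0,x1) for y in(y0,y1) for z in(z0,z1)],float)/1000
PARTS=[boxc(-32,32,-11,11,0,30),boxc(32,42,-28,28,0,12),boxc(42,102,-14,14,0,8)]
def pose(q,X,z=0):
    c,s=np.cos(q[2]),np.sin(q[2]);return np.c_[q[0]+c*X[:,0]-s*X[:,1],q[1]+s*X[:,0]+c*X[:,1],X[:,2]+z]
def sil(c,q,z=0,S=4):
    m=np.zeros((384*S,512*S),np.uint8)
    for B in PARTS:
        h=cv2.convexHull((proj(c,pose(q,B,z))*S+S/2).astype(np.float32)); cv2.fillConvexPoly(m,np.round(h).astype(np.int32),255)
    return cv2.resize(m,(512,384),interpolation=cv2.INTER_AREA).astype(float)/255
def fit(c,mask,q0,z=0):
    from scipy.optimize import minimize
    M=cv2.GaussianBlur(mask.astype(float),(0,0),2)
    f=lambda q:((cv2.GaussianBlur(sil(c,q,z),(0,0),2)-M)**2).sum()
    r=minimize(f,q0,method='Nelder-Mead',options=dict(initial_simplex=np.array(q0)+np.array([[0,0,0],[.006,0,0],[0,.006,0],[0,0,.06]]),xatol=1e-5,fatol=1e-3));return r.x,r.fun
E
python3 - <<'E'
from fit import *
p,d,c=load('w1')
rs=regions_of('gauge','wrist')
for r in rs: print(r['p'],np.round(r['box']))
r=min(rs,key=lambda r:abs(r['box'][0]-257)+abs(r['box'][1]-120))
X,uv=maskpts(c,r['mask'],d);print(np.percentile(X,[2,50,98],axis=0).round(4))
q,f=fit(c,r['mask'],[.515,-.094,-.2]);print('gauge',q.round(4),f)
# handle
hsv=p.astype(int); m=(hsv.min(2)>165); mm=np.zeros_like(m);mm[110:215,225:295]=1;m&=mm
v,u=np.nonzero(m);W=onz(c,np.c_[u,v],.03);print(cv2.minAreaRect((W[:,:2]*1000).astype(np.float32)),len(u))
im=p[:,:,::-1].copy()
for B in PARTS:
    h=cv2.convexHull(proj(c,pose(q,B)).astype(np.float32));cv2.polylines(im,[np.round(h).astype(np.int32)],1,(0,0,255),1)
cv2.imwrite('pics/w1f.png',cv2.resize(im[20:260,200:512],None,fx=2.5,fy=2.5))
E
```

```text
0.77 [367. 219.  56.  92.]
0.67 [256. 122.  64. 152.]
[[ 0.4904 -0.1242  0.    ]
 [ 0.557  -0.1011  0.01  ]
 [ 0.6149 -0.0798  0.0303]]
gauge [ 0.5168 -0.0942 -0.1786] 19.155058776343893Traceback (most recent call last):
  File "<stdin>", line 10, in <module>
  File "h.py", line 10, in onz
    r=rays(c,uv)@c['R']; o=-c['R'].T@c['t']; s=(h-o[2])/r[:,2]; return o+r*s[:,None]
      ~~~~^^^^^^
  File "h.py", line 5, in rays
    k,d=K(c); n=cv2.undistortPoints(np.array(uv,float).reshape(-1,1,2),k,d).reshape(-1,2)
                ~~~~~~~~~~~~~~~~~~~^^^^^^^^^^^^^^^^^^^^^^^^^^^^^^^^^^^^^^^^
cv2.error: OpenCV(4.12.0) /io/opencv/modules/calib3d/src/undistort.dispatch.cpp:347: error: (-215:Assertion failed) CV_IS_MAT(_src) && CV_IS_MAT(_dst) && (_src->rows == 1 || _src->cols == 1) && (_dst->rows == 1 || _dst->cols == 1) && _src->cols + _src->rows - 1 == _dst->rows + _dst->cols - 1 && (CV_MAT_TYPE(_src->type) == CV_32FC2 || CV_MAT_TYPE(_src->type) == CV_64FC2) && (CV_MAT_TYPE(_dst->type) == CV_32FC2 || CV_MAT_TYPE(_dst->type) == CV_64FC2) in function 'cvUndistortPointsInternal'
```

Run:
```python
from fit import *
p,d,c=load('w1');q=[.5168,-.0942,-.1786]
im=cv2.resize(p[20:220,200:512,::-1],None,fx=2.5,fy=2.5)
for B in PARTS:
    h=cv2.convexHull(proj(c,pose(q,B)).astype(np.float32));cv2.polylines(im,[np.round((h-[200,20])*2.5+1).astype(np.int32)],1,(0,0,255),1)
cv2.imwrite('pics/w1f.png',im)
```

```text
(no output)
```

View pics/w1f.png

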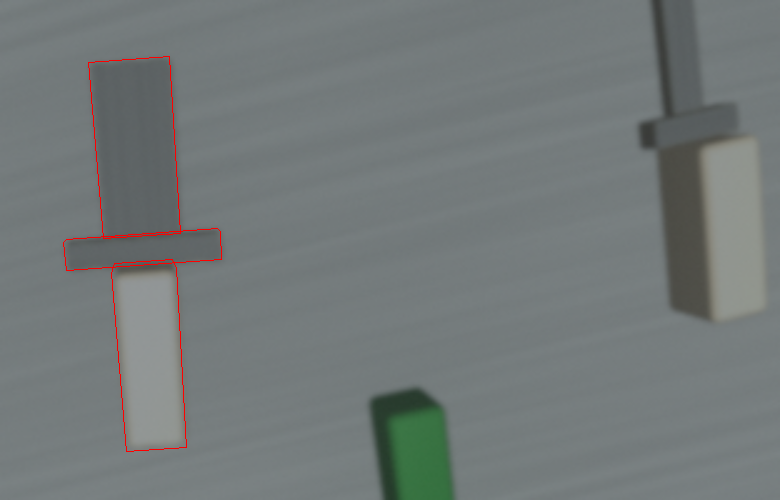

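```bash
python3 -m pendant '[[0.3,-0.3,-3,0,0,0.03,0.6],[0.58,-0.59,-6.5,0,0,0.073,0.6],[0.58,-0.59,-9.5,0,0,0.073,0.6],[0.58,-0.59,-12,0,0,0.073,0.6],[0.58,-0.59,-13,0,0,0.073,0.6]]' 
python3 look.py w2
```

```text
time_s: 2.42
tcp_pos: [0.5082, -0.0994, 0.0381]
ee_rot: [-2.12, 0.198, 2.128]
force: [0.1, -0.3, -0.4]
opening: 0.601
2.4167 [ 0.5082 -0.0994  0.0381] jaw yaw 2.955907577784387 yax [-0.185 -0.983  0.   ] xax [-0.004  0.    -1.   ] [ 0.06 -0.31 -0.39]
```

View pics/w2.png

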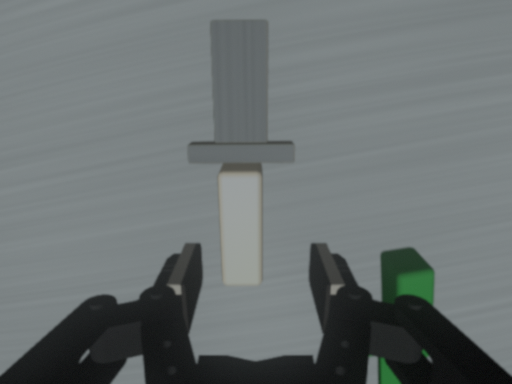

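```bash
python3 -m pendant '[[0.2,0.5,0,0,0,0.007,0.6],[0.3,0.6,-1,0,0.003,0.007,0.6],[0.3,0.6,-2.4,0,0.003,0.007,0.6],[0.3,0.6,-3.4,0,0.003,0.007,0.6],[0.3,0.6,-3.4,0,0.003,0.007,0.6]]' 
python3 look.py w3
```

```text
time_s: 2.88
tcp_pos: [0.511, -0.093, 0.003]
ee_rot: [-2.12, 0.19, 2.137]
force: [-0.2, 0.4, -0.1]
opening: 0.603
2.8833 [ 0.511 -0.093  0.003] jaw yaw 2.9633697758786868 yax [-0.177 -0.984  0.001] xax [-0.008  0.    -1.   ] [-0.22  0.4  -0.05]
```

View pics/w3.png

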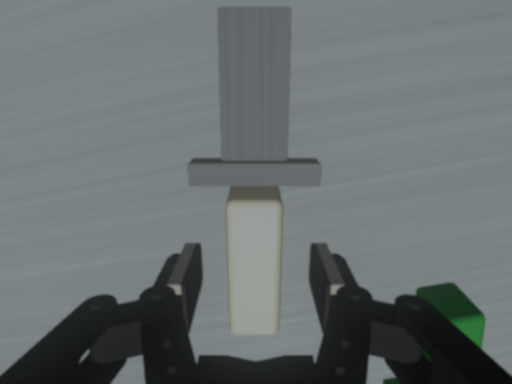

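```bash
python3 -m pendant '[[0,0,0.1,0,-0.008,0,0.5],[0,0,0.1,0,-0.008,0,0.1],[0,0,0.1,0,-0.008,0,0.1],[0,0,0.1,0,-0.008,0,0.1],[0,0,0.1,0,-0.008,0,0.1]]' 50
python3 -m pendant '[[0,0,0,0,0,0,0.1],[0,0,0,0,0,0,0.1],[0,0,0,0,0,0,0.1]]'
python3 look.py w4
```

```text
time_s: 3.35
tcp_pos: [0.5114, -0.0933, 0.0057]
ee_rot: [-2.129, 0.19, 2.127]
force: [-1.8, 0.7, 12.2]
opening: 0.25
time_s: 3.6
tcp_pos: [0.5114, -0.0932, 0.0059]
ee_rot: [-2.129, 0.19, 2.126]
force: [-0.4, 0.2, -2.0]
opening: 0.248
3.6 [ 0.5114 -0.0932  0.0059] jaw yaw 2.963226498803781 yax [-0.177 -0.984 -0.   ] xax [ 0.001  0.    -1.   ] [-0.36  0.16 -2.02]
```

```bash
python3 -m pendant '[[0,0,2,0,0,0,0.1],[-0.5,0.5,5,0,0,0.02,0.1],[-1,3,6,0,0,0.04,0.1],[-1.5,6.5,6,0,0,0.06,0.1],[-2,10,6,0,0,0.1,0.1]]'
python3 -m pendant '[[-0.5,3.5,0,0,0,0,0.1],[-1,7,0,0,0,0,0.1],[-1.5,10.5,0,0,0,0,0.1],[-1.5,14,0,0,0,0,0.1],[-1.5,16.5,0,0,0,0,0.1]]'
python3 -m pendant '[[0,0.8,0,0,0,0,0.1],[0,0.8,0,0,0,0,0.1],[0,0.8,0,0,0,0,0.1]]'
python3 look.py w5
```

```text
time_s: 4.07
tcp_pos: [0.4914, 0.0074, 0.0666]
ee_rot: [-2.184, 0.086, 2.178]
force: [1.3, 1.6, -2.7]
opening: 0.247
time_s: 4.48
tcp_pos: [0.4756, 0.1759, 0.0665]
ee_rot: [-2.184, 0.082, 2.179]
force: [0.4, 1.0, -1.9]
opening: 0.246
time_s: 4.73
tcp_pos: [0.4755, 0.1834, 0.0664]
ee_rot: [-2.184, 0.083, 2.179]
force: [-0.0, -0.5, -1.8]
opening: 0.247
4.7333 [0.4755 0.1834 0.0664] jaw yaw 3.0648454054896686 yax [-0.077 -0.997 -0.001] xax [ 0.002  0.001 -1.   ] [-0.01 -0.48 -1.82]
```

View pics/w5.png

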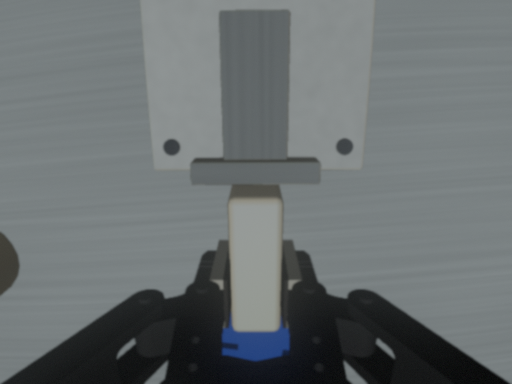

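Run:
```python
from fit import *
p,d,c=load('w5')
g=p.astype(int).sum(2)/3
# base edges: white vs table; scan rows 5..140
def edge(line,sgn):
    k=np.convolve(line,[1,1,1,0,-1,-1,-1],'valid')*sgn; i=int(np.argmax(k)); 
    y=k[max(i-1,0):i+2]; o=0 if len(y)<3 else .5*(y[0]-y[2])/(y[0]-2*y[1]+y[2]); return i+3+o
L=[];Rr=[]
for r in range(5,130,3):
    L.append([120+edge(g[r,120:190],1),r]); Rr.append([330+edge(g[r,330:400],-1),r])
B=[[u,120+edge(g[120:200,u],-1)] for u in list(range(192-10,188,2))+list(range(325,355,3)) if not 335<u<355 ]+[[u,150+edge(g[150:190,u],-1)] for u in range(160,186,3)]
out={}
for n,e in [('L',L),('R',Rr),('B',B)]:
    W=onz(c,np.array(e),.012)[:,:2]
    for _ in range(3):
        m=W.mean(0);u=np.linalg.svd(W-m,full_matrices=False)[2][0];nn=np.array([-u[1],u[0]]);res=(W-m)@nn;W=W[abs(res)<2*res.std()+1e-4]
    out[n]=(m,u);print(n,m.round(4),'ang',round(float(np.arctan2(u[1],u[0])%np.pi),4),'rms',res.std().round(5),len(W))
yaw=[(np.arctan2(out[n][1][1],out[n][1][0])+np.pi/2)%np.pi-np.pi/2 for n in 'LR'];print('yaw',yaw)
a=np.mean(yaw);ex=np.array([np.cos(a),np.sin(a)]);ey=np.array([-ex[1],ex[0]])
lat=(out['L'][0]@ey,out['R'][0]@ey);print('width',lat[0]-lat[1]);y=np.mean(lat);x=out['B'][0]@ex+.145
print('origin',x*ex+y*ey,'mouth',(x-.045)*ex+y*ey)
# gauge in hand: white handle+steel; estimate z by depth
for (r,cc) in [(250,257),(300,257),(220,257),(172,230),(172,290),(60,255),(140,255)]:
    w=d[r-3:r+4,cc-3:cc+4];print((r,cc),pts(c,[[cc,r]],[np.median(w)]).round(4))
```

```text
L [0.5691 0.2388] ang 3.0686 rms 4e-05 42
R [0.5594 0.1117] ang 3.0689 rms 0.00011 42
B [0.5071 0.2064] ang 1.498 rms 5e-05 16
yaw [np.float64(-0.0730049909250905), np.float64(-0.0727088467055017)]
width 0.1275201051636284
origin [0.64975678 0.16899194] mouth [0.60487616 0.1722676 ]
(250, 257) [[0.4908 0.1812 0.0899]]
(300, 257) [[0.467  0.1829 0.09  ]]
(220, 257) [[0.5038 0.1802 0.0899]]
(172, 230) [[0.5192 0.1905 0.0719]]
(172, 290) [[0.5172 0.165  0.0719]]
(60, 255) [[0.5635 0.1764 0.0679]]
(140, 255) [[0.5314 0.1789 0.068 ]]
```

Run:
```python
from fit import *
p,d,c=load('w5')
rs=regions_of('gauge','wrist')
for r in rs: print(r['p'],np.round(r['box']))
g=p.astype(int).sum(2)/3
def edge(line,sgn):
    k=np.convolve(line,[1,1,1,0,-1,-1,-1],'valid')*sgn; i=int(np.argmax(k)); 
    y=k[max(i-1,0):i+2]; o=0 if len(y)<3 else .5*(y[0]-y[2])/(y[0]-2*y[1]+y[2]); return i+3+o
L=[[200+edge(g[r,200:240],-1),r] for r in range(20,145,3)]
R=[[270+edge(g[r,270:310],1),r] for r in range(20,145,3)]
T=[[u,edge(g[0:30,u],-1)] for u in range(226,284,3)]
o={}
for n,e in [('L',L),('R',R),('T',T)]:
    W=onz(c,np.array(e),.068)[:,:2];
    for _ in range(3):
        m=W.mean(0);u=np.linalg.svd(W-m,full_matrices=False)[2][0];nn=np.array([-u[1],u[0]]);res=(W-m)@nn;W=W[abs(res)<2*res.std()+1e-4]
    o[n]=m;print(n,m,np.arctan(u[1]/u[0]),res.std(),len(W))
a=-.0767;a=float(input()) if 0 else a
ex=np.array([np.cos(a),np.sin(a)]);ey=np.array([-ex[1],ex[0]])
print('w',(o['L']-o['R'])@ey)
sh=(o['T']@ex-.06)*ex+(o['L']+o['R'])@ey/2*ey;print('shoulder',sh)
ap=-.0729;px=np.array([np.cos(ap),np.sin(ap)]);py=np.array([-px[1],px[0]]);mouth=np.array([.60488,.17227])
print('to go in press frame',(mouth-sh)@px,(mouth-sh)@py)
```

```text
0.69 [255. 169. 129. 321.]
L [0.55600123 0.19120018] -0.07190625865525044 6.414905208636384e-05 42
R [0.55387313 0.16333802] -0.07107365891875136 6.88150366015322e-05 42
T [0.58234025 0.17520266] 1.5033247741822848 6.905744187585977e-05 20
w 0.027943315415305453
shoulder [0.52251364 0.17976087]
to go in press frame 0.08269319730322777 -0.0014717872642549456
```

```bash
python3 -m pendant '[[0,-0.15,-2,0,0,0,0.1],[0,-0.15,-4,0,0,0,0.1],[0.5,-0.19,-4.5,0,0,0,0.1],[1.5,-0.26,-4.5,0,0,0,0.1],[1.5,-0.26,-4.5,0,0,0,0.1]]'
python3 look.py w6
python3 - <<'E'
from h import *
p,d=capture('side');crop(p,190,120,330,220,5.5,'pics/side6.png')
E
```

```text
time_s: 5.25
tcp_pos: [0.4927, 0.1785, 0.0218]
ee_rot: [-2.184, 0.088, 2.176]
force: [0.5, -0.0, -1.4]
opening: 0.249
5.25 [0.4927 0.1785 0.0218] jaw yaw 3.0607800180190092 yax [-0.081 -0.997 -0.   ] xax [ 0.004  0.    -1.   ] [ 0.55 -0.03 -1.42]
```

View pics/w6.png

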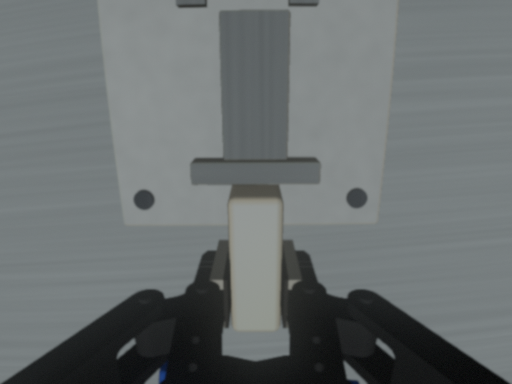

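View pics/side6.png

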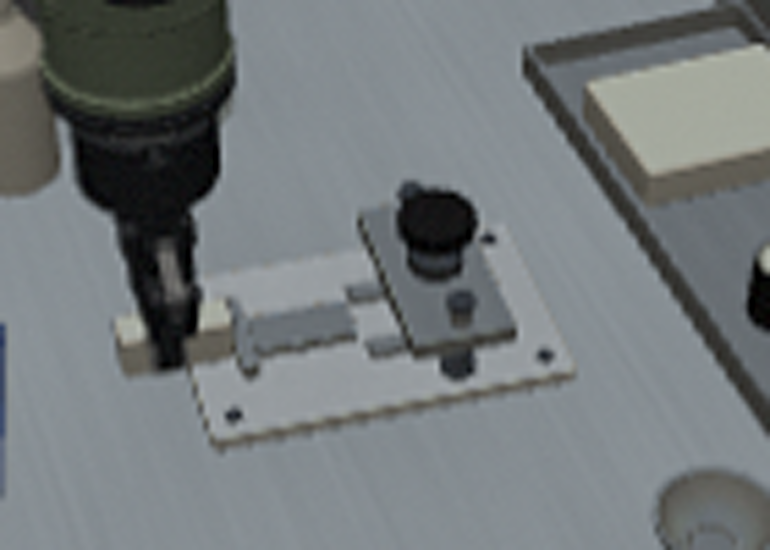

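```bash
cat > rel.py <<'E'
from fit import *
g=None
def edge(line,sgn):
    k=np.convolve(line,[1,1,1,0,-1,-1,-1],'valid')*sgn; i=int(np.argmax(k)); 
    y=k[max(i-1,0):i+2]; o=0 if len(y)<3 else .5*(y[0]-y[2])/(y[0]-2*y[1]+y[2]); return i+3+o
def line(c,e,z):
    W=onz(c,np.array(e),z)[:,:2]
    for _ in range(3):
        m=W.mean(0);u=np.linalg.svd(W-m,full_matrices=False)[2][0];nn=np.array([-u[1],u[0]]);res=(W-m)@nn;W=W[abs(res)<2*res.std()+1e-4]
    return m,u*np.sign(u[0]),res.std()
E
python3 - <<'E'
from rel import *
p,d,c=load('w6');g=p.astype(int).sum(2)/3
zb=np.median(pts(c,[[255,80]],[np.median(d[77:84,252:259])])[:,2]);print('blade top z',zb, 'bed',pts(c,[[160,80]],[np.median(d[77:84,157:164])])[:,2])
E=dict(bl=([[200+edge(g[r,200:240],-1),r] for r in range(20,145,3)],zb),br=([[270+edge(g[r,270:310],1),r] for r in range(20,145,3)],zb),
 BL=([[80+edge(g[r,80:140],1),r] for r in range(5,200,3)],.012),BR=([[365+edge(g[r,365:420],-1),r] for r in range(5,200,3)],.012))
o={k:line(c,*v) for k,v in E.items()}
for k in o: print(k,o[k][0].round(4),np.arctan2(o[k][1][1],o[k][1][0]).round(4),o[k][2])
a=np.mean([np.arctan2(o[k][1][1],o[k][1][0]) for k in('BL','BR')]);ex=np.array([np.cos(a),np.sin(a)]);ey=np.array([-ex[1],ex[0]])
print('widths',(o['bl'][0]-o['br'][0])@ey,(o['BL'][0]-o['BR'][0])@ey,'lateral to go',((o['BL'][0]+o['BR'][0])-(o['bl'][0]+o['br'][0]))@ey/2)
# rails inner edges at z .018, rows 0-4
r=[[u,2] for u in (207,290)];W=onz(c,r,.018);print(W, 'rail mid - blade', (W[:,:2].mean(0)-(o['bl'][0]+o['br'][0])/2)@ey)
print(get_obs()['tcp_pos'])
E
```

```text
blade top z 0.02317343887727589 bed [0.01111994]
bl [0.5732 0.1859] -0.0756 6.66283955159989e-05
br [0.5709 0.158 ] -0.0757 6.915528450933756e-05
BL [0.5692 0.239 ] -0.0721 3.4343999224791396e-05
BR [0.5589 0.112 ] -0.073 0.00011205557614546529
widths 0.02798523099113811 0.12743507086270375 lateral to go 0.002983925079491719
[[0.60497503 0.18844218 0.018     ]
 [0.60224399 0.15524454 0.018     ]] rail mid - blade 0.0022125527981147557
[0.49111541 0.17916726 0.02198929]
```

```bash
python3 -m pendant '[[0,0.25,0,0,0.003,0.003,0.1],[0,0.25,0,0,0.003,0.003,0.1],[0,0.25,0,0,0.003,0.003,0.1],[0,0.25,0,0,0.003,0.003,0.1]]'
python3 look.py w7
python3 - <<'E'
from rel import *
p,d,c=load('w7');g=p.astype(int).sum(2)/3
zb=.0232
E=dict(bl=([[200+edge(g[r,200:240],-1),r] for r in range(20,145,3)],zb),br=([[270+edge(g[r,270:310],1),r] for r in range(20,145,3)],zb),
 BL=([[80+edge(g[r,80:140],1),r] for r in range(5,200,3)],.012),BR=([[365+edge(g[r,365:420],-1),r] for r in range(5,200,3)],.012))
o={k:line(c,*v) for k,v in E.items()}
for k in o: print(k,o[k][0].round(4),np.arctan2(o[k][1][1],o[k][1][0]).round(4),o[k][2])
a=np.mean([np.arctan2(o[k][1][1],o[k][1][0]) for k in('BL','BR')]);ex=np.array([np.cos(a),np.sin(a)]);ey=np.array([-ex[1],ex[0]])
print('lateral to go',((o['BL'][0]+o['BR'][0])-(o['bl'][0]+o['br'][0]))@ey/2)
E
```

```text
time_s: 5.68
tcp_pos: [0.491, 0.1817, 0.0222]
ee_rot: [-2.182, 0.083, 2.182]
force: [-0.9, -0.8, -2.4]
opening: 0.248
5.6833 [0.491  0.1817 0.0222] jaw yaw 3.064912529293693 yax [-0.077 -0.997 -0.001] xax [-0.     0.001 -1.   ] [-0.86 -0.77 -2.38]
bl [0.5715 0.1895] -0.0725 6.584077653402452e-05
br [0.5694 0.1616] -0.0706 7.160450810089509e-05
BL [0.5669 0.2391] -0.0718 7.527653995591989e-05
BR [0.5572 0.1121] -0.0724 9.019424032217909e-05
lateral to go -0.0005375104879824945
```

View pics/w7.png

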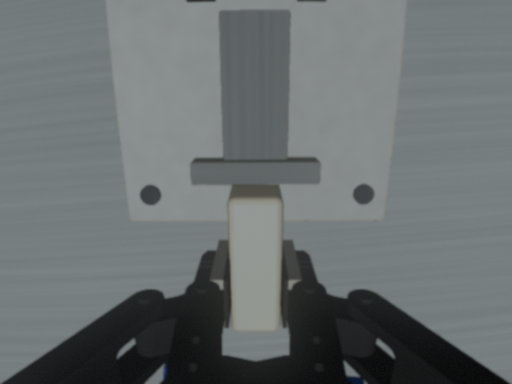

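```bash
python3 -m pendant '[[1.2,-0.09,0,0,0,0,0.1],[2.4,-0.18,0,0,0,0,0.1],[3.6,-0.26,0,0,0,0,0.1],[4.2,-0.31,0,0,0,0,0.1],[4.2,-0.31,0,0,0,0,0.1]]'
python3 look.py w8
```

```text
time_s: 6.15
tcp_pos: [0.5338, 0.1783, 0.0221]
ee_rot: [-2.182, 0.084, 2.181]
force: [1.1, 0.0, -0.9]
opening: 0.246
6.15 [0.5338 0.1783 0.0221] jaw yaw 3.0643898803361758 yax [-0.077 -0.997 -0.   ] xax [ 0.  0. -1.] [ 1.13  0.   -0.91]
```

View pics/w8.png

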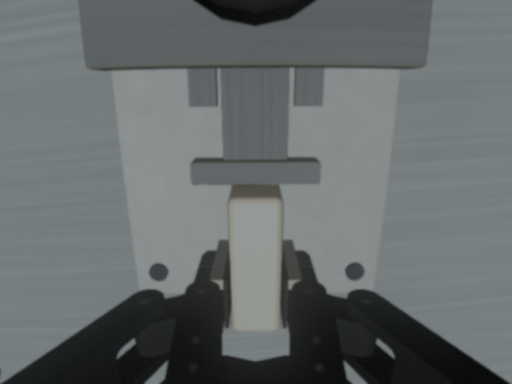

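```bash
python3 -m pendant '[[0.8,-0.06,-0.1,0,0,0,0.1],[1.6,-0.12,-0.2,0,0,0,0.1],[1.9,-0.14,-0.2,0,0,0,0.1],[1.9,-0.14,-0.2,0,0,0,0.1]]'
python3 look.py w9
```

```text
time_s: 6.53
tcp_pos: [0.5516, 0.177, 0.0199]
ee_rot: [-2.181, 0.084, 2.183]
force: [-0.4, 0.7, -1.7]
opening: 0.249
6.5333 [0.5516 0.177  0.0199] jaw yaw 3.0645466908689376 yax [-0.077 -0.997 -0.   ] xax [-0.001  0.    -1.   ] [-0.37  0.71 -1.72]
```

View pics/w9.png

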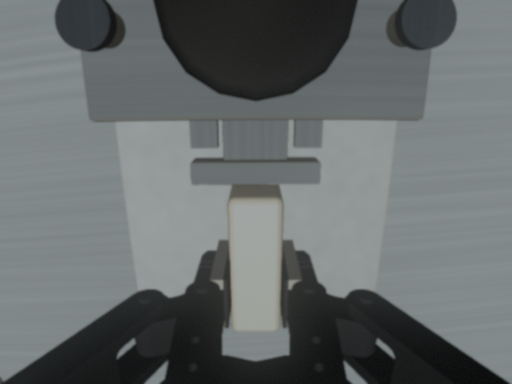

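```bash
python3 -m pendant '[[0.2,-0.01,-0.05,0,0,0,0.1],[0.35,-0.025,-0.1,0,0,0,0.1],[0.45,-0.035,-0.1,0,0,0,0.1],[0.5,-0.04,-0.1,0,0,0,0.1]]'
python3 -m pendant '[[0.05,0,0,0,0,0,0.1],[0.1,-0.01,0,0,0,0,0.1],[0.15,-0.01,0,0,0,0,0.1]]'
```

```text
time_s: 6.92
tcp_pos: [0.5563, 0.1767, 0.0189]
ee_rot: [-2.181, 0.083, 2.183]
force: [0.1, -0.3, -1.6]
opening: 0.249
time_s: 7.17
tcp_pos: [0.5565, 0.1768, 0.0188]
ee_rot: [-2.178, 0.083, 2.186]
force: [-11.4, -0.4, 3.5]
opening: 0.248
```

```bash
python3 -m pendant '[[-0.05,0,-0.05,0,0,0,0.1],[-0.05,0,-0.1,0,0,0,0.1],[-0.05,0,-0.1,0,0,0,0.1]]'; python3 look.py w10
python3 - <<'E'
from h import *
p,d=capture('side');crop(p,190,120,330,220,5.5,'pics/side10.png')
E
```

```text
time_s: 7.42
tcp_pos: [0.5561, 0.1768, 0.0179]
ee_rot: [-2.178, 0.083, 2.186]
force: [-1.8, 0.3, 0.8]
opening: 0.244
7.4167 [0.5561 0.1768 0.0179] jaw yaw 3.0648314051328778 yax [-0.077 -0.997 -0.   ] xax [-0.004  0.001 -1.   ] [-1.85  0.35  0.81]
```

View pics/w10.png

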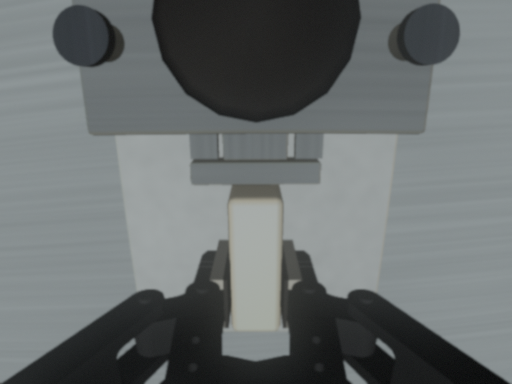

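View pics/side10.png

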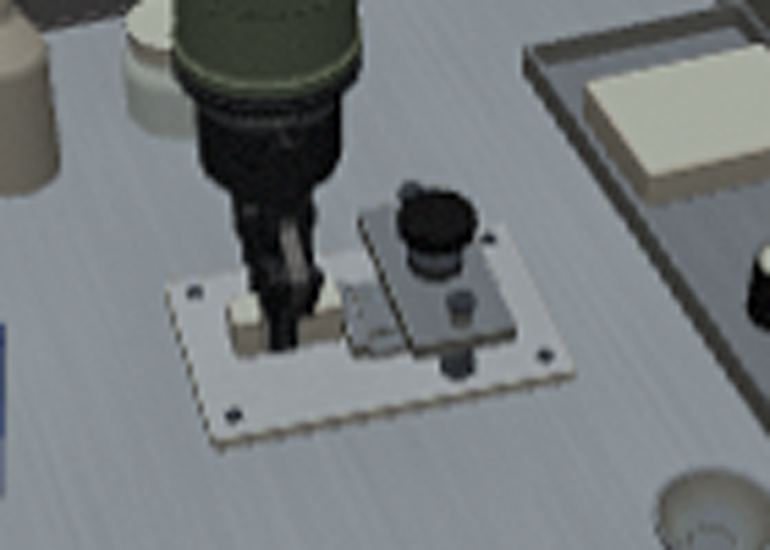

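```bash
python3 -m pendant '[[0,0,0,0,0,0,0.3],[0,0,0,0,0,0,0.45],[0,0,0,0,0,0,0.6],[0,0,0,0,0,0,0.6]]'; python3 -m pendant '[[0,0,1,0,0,0,0.6],[0,0,3,0,0,0,0.6],[0,0,6,0,0,0,0.6],[0,0,9,0,0,0,0.6],[0,0,10,0,0,0,0.6]]'; python3 look.py w11
```

```text
time_s: 7.85
tcp_pos: [0.5563, 0.1767, 0.0178]
ee_rot: [-2.178, 0.083, 2.186]
force: [0.0, 0.2, -0.3]
opening: 0.602
time_s: 8.27
tcp_pos: [0.5575, 0.1769, 0.1223]
ee_rot: [-2.182, 0.082, 2.18]
force: [0.6, 0.9, 1.9]
opening: 0.599
8.2667 [0.5575 0.1769 0.1223] jaw yaw 3.064577407184132 yax [-0.077 -0.997 -0.002] xax [ 0.001  0.002 -1.   ] [0.56 0.89 1.92]
```

View pics/w11.png

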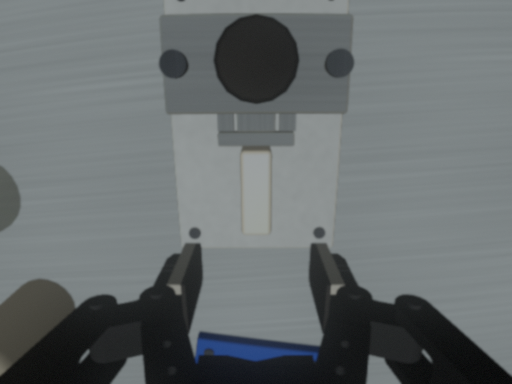

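Run:
```python
from h import *
from look import load
p,d,c=load('w11')
g=p.astype(int).sum(2)
m=np.zeros(g.shape,np.uint8);m[8:108,205:305]=(g[8:108,205:305]<200)
n,l,s,ce=cv2.connectedComponentsWithStats(m);i=1+np.argmax(s[1:,4]);print(s[i],ce[i])
v,u=np.nonzero((l==i)&(d>0));X=pts(c,np.c_[u,v],d[v,u]);t=X[abs(X[:,2]-np.median(X[:,2]))<.003]
print(np.median(X[:,2]),(t.min(0)+t.max(0))/2,t.mean(0),np.ptp(t,axis=0),onz(c,[ce[i]],.088))
```

```text
[ 214   15   85   89 5862] [255.98038212  58.59280109]
0.08721157529860774 [0.64831571 0.16921275 0.08710569] [0.64863    0.16918386 0.08719073] [0.04317521 0.04291061 0.0056982 ] [[0.64869078 0.16916678 0.088     ]]
```

```bash
python3 -m pendant '[[2,-0.2,0,0,0,0,0.3],[4.5,-0.4,0,0,0,0,0.1],[7,-0.6,0,0,0,0,0],[9.1,-0.77,0,0,0,0,0],[9.1,-0.77,0,0,0,0,0]]'; python3 -m pendant '[[0,0,-0.5,0,0,0,0],[0,0,-1.2,0,0,0,0],[0,0,-2,0,0,0,0],[0,0,-2,0,0,0,0]]';python3 look.py w12
```

```text
time_s: 8.73
tcp_pos: [0.6511, 0.168, 0.1218]
ee_rot: [-2.184, 0.084, 2.178]
force: [-0.4, -1.1, -1.2]
opening: 0.002
time_s: 9.07
tcp_pos: [0.6498, 0.1682, 0.0998]
ee_rot: [-2.181, 0.084, 2.181]
force: [0.3, -0.5, 0.7]
opening: -0.001
9.0667 [0.6498 0.1682 0.0998] jaw yaw 3.0636978367330485 yax [-0.078 -0.997 -0.001] xax [ 0.     0.001 -1.   ] [ 0.28 -0.47  0.74]
```

View pics/w12.png

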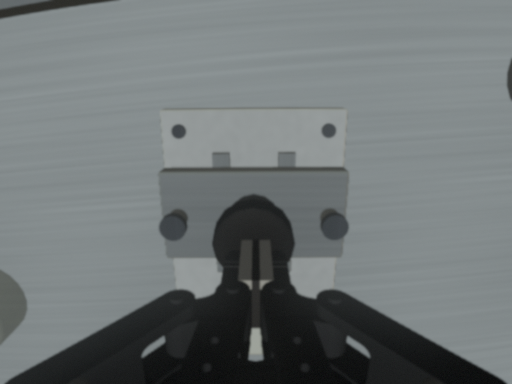

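```bash
python3 -m pendant '[[-0.05,0.05,-0.4,0,0,0,0],[-0.1,0.1,-0.8,0,0,0,0],[-0.1,0.1,-1.1,0,0,0,0],[-0.1,0.1,-1.3,0,0,0,0]]'; python3 -m pendant '[[0,0,-0.3,0,0,0,0],[0,0,-0.6,0,0,0,0],[0,0,-0.8,0,0,0,0],[0,0,-0.8,0,0,0,0]]'; python3 -m pendant '[[0,0,-0.2,0,0,0,0],[0,0,-0.4,0,0,0,0],[0,0,-0.5,0,0,0,0],[0,0,-0.5,0,0,0,0]]'
```

```text
time_s: 9.45
tcp_pos: [0.649, 0.1694, 0.0874]
ee_rot: [-2.182, 0.084, 2.181]
force: [-0.6, 0.7, 0.6]
opening: -0.002
time_s: 9.78
tcp_pos: [0.649, 0.1693, 0.079]
ee_rot: [-2.182, 0.084, 2.181]
force: [-0.0, 0.3, 2.1]
opening: -0.001
time_s: 10.12
tcp_pos: [0.6491, 0.1694, 0.0739]
ee_rot: [-2.182, 0.084, 2.18]
force: [0.1, -0.2, 2.4]
opening: -0.0
```

```bash
python3 -m pendant '[[0,0,-0.15,0,0,0,0],[0,0,-0.3,0,0,0,0],[0,0,-0.3,0,0,0,0]]'; python3 -m pendant '[[0,0,-0.1,0,0,0,0],[0,0,-0.2,0,0,0,0],[0,0,-0.27,0,0,0,0],[0,0,-0.27,0,0,0,0]]'
python3 -m pendant '[[0,0,0,0,0,0,0],[0,0,0,0,0,0,0],[0,0,0,0,0,0,0]]'
python3 look.py w13
python3 - <<'E'
from h import *
for i in range(4):
    p,d=capture('side');print(get_obs()['force'].round(1),get_obs()['tcp_pos'].round(4))
crop(p,190,120,330,220,5.5,'pics/side13.png')
p,d=capture('scene');crop(p,260,180,350,280,6,'pics/scene13.png')
E
```

```text
time_s: 10.37
tcp_pos: [0.6492, 0.1694, 0.0708]
ee_rot: [-2.182, 0.084, 2.18]
force: [-0.8, 0.2, 4.8]
opening: -0.005
time_s: 10.7
tcp_pos: [0.6492, 0.1694, 0.0683]
ee_rot: [-2.182, 0.084, 2.18]
force: [-2.5, -0.1, 10.2]
opening: 0.001
time_s: 10.95
tcp_pos: [0.6492, 0.1694, 0.0687]
ee_rot: [-2.182, 0.083, 2.18]
force: [-3.3, -1.0, 8.8]
opening: -0.003
10.95 [0.6492 0.1694 0.0687] jaw yaw 3.063939412959806 yax [-0.078 -0.997 -0.001] xax [ 0.001  0.001 -1.   ] [-3.27 -0.96  8.82]
[-3.1  0.3  8.7] [0.6492 0.1694 0.0687]
[-2.3  0.3  9.7] [0.6492 0.1693 0.0686]
[-2.9  0.   8.7] [0.6492 0.1694 0.0687]
[-2.5 -1.2  9.1] [0.6492 0.1694 0.0687]
```

View pics/side13.png

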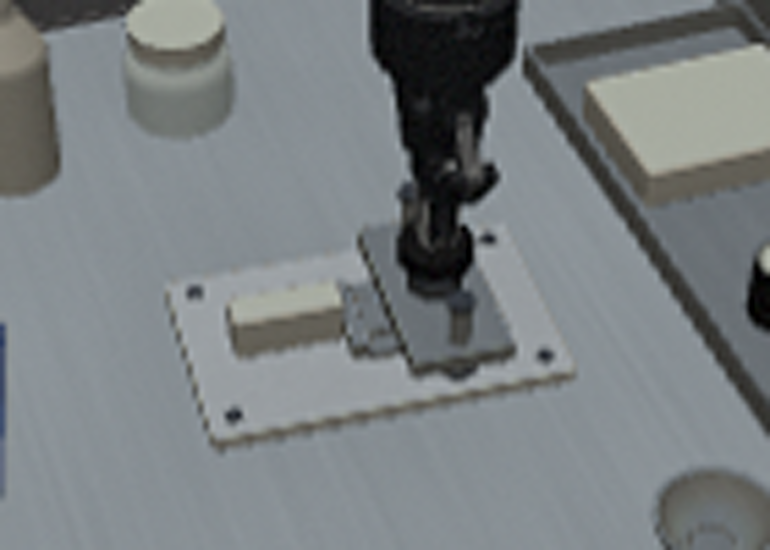

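View pics/w13.png

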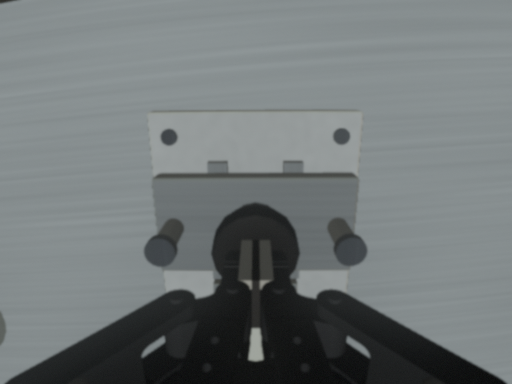

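View pics/scene13.png

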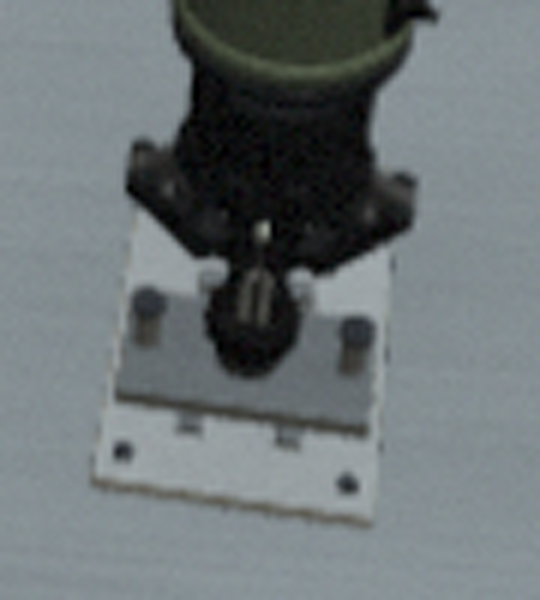

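```bash
python3 -m pendant '[[0,0,-0.04,0,0,0,0],[0,0,-0.06,0,0,0,0],[0,0,-0.06,0,0,0,0],[0,0,-0.06,0,0,0,0]]'
python3 look.py w14
python3 - <<'E'
from look import *
p,d,c=load('w14')
for cc,r in [(200,200),(310,200),(255,190),(200,140),(235,225)]: print((cc,r),pts(c,[[cc,r]],[np.median(d[r-3:r+4,cc-3:cc+4])]).round(4))
F=[]
for i in range(6): capture('side');F.append(get_obs()['force'])
o=get_obs();print(np.mean(F,0).round(2),o['tcp_pos'].round(4))
E
```

```text
time_s: 11.58
tcp_pos: [0.6492, 0.1694, 0.0685]
ee_rot: [-2.182, 0.083, 2.18]
force: [-3.4, -0.4, 10.2]
opening: -0.002
11.5833 [0.6492 0.1694 0.0685] jaw yaw 3.0638999935024716 yax [-0.078 -0.997 -0.001] xax [ 0.001  0.001 -1.   ] [-3.42 -0.4  10.19]
(200, 200) [[0.6676 0.1991 0.0334]]
(310, 200) [[0.6629 0.1367 0.0335]]
(255, 190) [[0.6711 0.1675 0.0332]]
(200, 140) [[0.6984 0.1988 0.0114]]
(235, 225) [[0.6655 0.1773 0.0677]]
[-2.95 -0.21  9.35] [0.6492 0.1694 0.0684]
```

```bash
python3 -c "
from rig import *
print(sign_off())"
```

```text
the job is handed in; nothing more can be done
None
```

The broad gauge is fully home in the slot and let go, and the job was handed in with the shut gripper holding the knob about half-way down. No verdict was reported. About 12 s of the 53 s were used.

- **Gauge:** I slid it in until the crosspiece stopped against the rail ends, which read about 11 N. I then backed off, lowered it onto the bed and opened the jaws. The wrist picture afterwards showed it straight and home with the plate still up. The last side picture still showed it home under the plate, with the gripper well clear of it.
- **Plate:** its top measures 22.0 mm above the bed, against 36 mm when up, so it is about 14 mm down and resting on the blade.
- **Knob:** its top is about 19.7 mm lower than at the start, so it is about 5.7 mm sunk. The push was steady at about 9.4 N. That is slightly under the expected 10 N, but within the force reading's noise of about 1 N.
- **Side force:** about 3 N of sideways force along x remained on the tool while it held the knob. I took it for friction and left it.
- **Not confirmed:** the gripper hides the stem groove, so I judged the knob depth from camera depth, arm position and force. I avoided the other things on the table, but did not measure their positions again at the end.

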